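# Park the sauce pan on its board and turn the pan warmer off

### The arm

A 6-joint arm with a two-finger parallel gripper is mounted at the origin on a cart in front of the work surface, level with it; the furniture and walls round the work are solid. World frame = base frame: x ahead of the robot, y to its left, z up, the work surface at z = 0. Lengths are in m, angles in degrees, forces in N, time in s.
With the tool pointing down it reaches from about 0.35 to 0.875 m from the base axis. Payload 4.2 kg.
Tool frame: the origin (TCP) lies at the very end of the fingers, on their centre line; the grasp point (between the pads) lies 19 mm behind it; z points along the fingers, y is the line along which they close (so a half turn about z gives the same grasp; the last joint's range is limited). The gripper opens to 87 mm and grips with 3 to 60 N. Pads are 19 mm wide; open, the fingers measure 117 mm over their backs; the gripper's body (75 mm by 190 mm) begins 51 mm behind the grasp point.
Start: joints at [90.39, 22.042, 0.453, 0, -68.411, -14.817], TCP at [0.156, 0.605, 0.223] pointing down, gripper open.
Joint ranges: [-179.83, 179.83], [-69.29, 118.12], [-61.27, 80.66], [-181.25, 117.63], [-171.15, -9.14], [-177.46, 177.46]. Speed limits (degrees/s): [159.86, 159.86, 180, 180, 180, 180].

### API

Orientations are given as a 3x3 rotation matrix whose columns are the frame's x, y, z axes.
In Python, from station import monitor, cams, ticket gives the robot as it stands.
- The arm moves only by the tool drive_tool, never from a script. Its argument "moves" is a list of rows, each an object with "delta_pos": the shift along the tool's x, y, z in mm, a list of three; "turn": the turn about the tool's z in rad; "claw": the opening, from 0 (shut) to 1 (fully open). A call has 1 to 12 rows; each row shifts and turns the commanded pose from where the row before left it, along the tool's axes as they then stand; what a row does not reach is not made up. A row lasts 1/8 s, in which the tool goes at most 62.5 mm and 10.7 degrees, less where a joint would pass 70% of its speed; a pose out of reach is approached as far as the arm can. A call is refused whole if a number of a shift passes 62.5 or a number of a turn 0.188, either way. A call with a gripper value outside its range is refused whole. The fingers move at their own pace and stop on an object; the grip force is fixed at half the most. Time passes only in rows, so rows that do not move let the fingers close. It gives the time, the measured TCP pose, the force, the opening and the grip force at its end, in the units of the state.
- monitor.sense(): the state, without advancing time (a new reading comes with each control period).
- cams.capture(name): name is "scene" or "top"; returns a dict with "color" (480x640x3 uint8, red, green, blue), "range_z" (480x640 float32, m along the optical axis (not along the pixel's ray), 0 where there is no reading), "vertical_fov" (degrees; the focal length in pixels is half the picture's height over the tangent of half this angle, whatever the lens; pixels are square), "cx", "cy" (the principal point, pixels), "extrinsics" (4x4, takes a point from camera to world coordinates). Camera axes: x right, y down, z forward; pixel columns grow to the right and rows downward; lengths in m; the calibration is good to about 2 mm. A picture is of the moment at which its call begins.
- ticket.finish_job(): hands the job in; it is judged then, once.
The state is a dict: "time_s": time; "joints": joint angles; "joint_velocities": joint speeds; "effort": joint torques, N m; "tcp_pos": TCP position; "ee_rot": TCP orientation; "wrist_force": force on the tool from outside, world axes, zero at the start; "moment": the same for the moment, N m; "gripper_width": opening from 0.0 (shut) to 1.0 (fully open); "gripper_force": force on a finger pad.
Only numpy, scipy, OpenCV 4.12 (cv2) and the standard library are available. Lean on these libraries where they do the work, as an engineer would, in place of code of your own. Each camera call takes 0.05 s, during which the arm holds its last target. There are 200 camera calls.

### The job

The sauce is done: take the small pan off the pan warmer and set it, kept level all the way, in the middle of the wooden board that lies on the hob, with its handle pointing to the left as the robot sees it, square with the board. Turn the warmer off: its thermostat knob fully anticlockwise, to the stop. Do not knock over or push aside the mill, the bottles or the little tub standing round the work.

Things in the scene. Friction and masses are not known exactly. Their poses are not given: they have to be found in the camera images.
- thermostat (a joint): Thermostat knob on the sloped front deck of the warmer. 0 = off, at the anticlockwise end stop; it grows clockwise (seen from above) to 4.7 rad, full heat. It stays where it is left and needs about 0.05 N m to turn.
- thermostat_grip (a point): On the knob axis, 26 mm above the deck; turns with the knob. Black knob: round skirt 47 across and 6 high, on it a bar grip 46 long, 13 wide, 30 high in all. Own x = along the bar to its white pointer; own z = the axis out of the deck, leaning 18 degrees from vertical to the front (robot). At 0 the pointer points to the front left, 135 degrees anticlockwise from the back.
- warmer: Low steel pan warmer (electric hot plate), fixed, 112 wide (y), 175 deep (x from -96 to +78) and 50 high; origin under its middle, x to its back, z up. Its front 56 mm is the deck, sloping down to 22 mm at the front edge; the knob stands 67 mm in front of the origin.
- warmer_plate (a point): Centre of the top of the warmer's black iron plate, 104 mm across, 50 mm above the table. Axes as the warmer's.
- pan: Small steel sauce pan, 0.25 to 0.45 kg, on the warmer: round open bowl, 107 across the rim, 96 across the flat base, walls 3 thick, rim 46 above the base. One handle, 24 wide, runs from the bowl along the pan's -y, rising from 38 above the base at the bowl to 77 at its tip, 138 from the bowl's centre. Origin at base level, z up; bowl's centre at y = +42 mm.
- pan_centre (a point): Centre of the underside of the pan's bowl. Axes as the pan's.
- pan_handle (a point): Point in the middle of the pan's handle, 82 mm from the bowl's centre and 55 mm above the base level. Axes as the pan's.
- board: Square light wooden pan board, 122 x 122 x 14 mm, fixed, lying on the black glass of the unused induction hob to the right of the warmer (glass 66 mm above the table); origin at the centre of its underside, x to the back, y to the left, z up; grooves along its x.
- mill: Dark wooden pepper mill, 58 across, 190 high, standing on the table between warmer and hob; origin at the centre of its foot. Not to be disturbed.
- bottle_b: Green squeeze bottle with a white nozzle, 52 across, 196 high (38 across above 136), standing on the table between warmer and hob; origin at the centre of its foot. Not to be disturbed.
- bottle_a: Yellowish squeeze bottle with a red nozzle, 52 across, 172 high (38 across above 119), standing on the hob, to the left of the board and a little nearer the robot; origin at the centre of its foot. Not to be disturbed.
- crock: Crock of utensils behind the warmer, fixed, 110 across and 190 high, utensils up to 265; origin at the centre of its foot.
- quart: Round white tub on the hob, behind and to the right of the board, fixed, 113 across and 142 high; origin at the centre of its foot.
- cup: Tall pale cup with a black domed lid on the hob, behind and to the left of the board, fixed, 94 across and 174 high; origin at the centre of its foot.
- ramekin: Small steel tub, 77 across and 40 high, on the hob to the right of the board; origin at the centre of its foot. Not to be disturbed.

How it is judged (in metres and radians):
At the end, for the whole second after the job is handed in: The thermostat stands within 0.08 rad of its anticlockwise stop; the pan is at rest, upright and flat on the board, its bowl's centre within 22 mm of the board's centre and its handle pointing left, within 20 degrees of the board's own y direction (value of joint thermostat below 0.08 rad and horizontal distance between pan_centre and board below 0.022 m and z of pan in the frame of board below 0.018 m and angle between pan's own z axis and vertical below 0.06 rad and y of pan_handle in the frame of board above 0.04 m and angle between the y axis of pan and the y axis of board, either way round below 0.35 rad and linear speed of pan below 0.02 m/s); the robot touches nothing.
It fails at once if the pan is tipped by more than 20 degrees, so that its sauce would spill (angle between pan's own z axis and vertical above 0.35 rad).
It fails at once if the pepper mill is knocked over or pushed more than 25 mm from its place (distance of mill from where it was at the start of the episode above 0.025 m or angle between mill's own z axis and vertical above 0.35 rad).
It fails at once if the squeeze bottle on the hob is knocked over or pushed more than 25 mm from its place (distance of bottle_a from where it was at the start of the episode above 0.025 m or angle between bottle_a's own z axis and vertical above 0.35 rad).
It fails at once if the squeeze bottle beside the warmer is knocked over or pushed more than 25 mm from its place (distance of bottle_b from where it was at the start of the episode above 0.025 m or angle between bottle_b's own z axis and vertical above 0.35 rad).
It fails at once if the small tub is knocked over or pushed more than 25 mm from its place (distance of ramekin from where it was at the start of the episode above 0.025 m or angle between ramekin's own z axis and vertical above 0.35 rad).
It also fails if it takes over 72 s, if anything falls off the work surface, if the arm or the gripper's body presses on something with over 40 N, if the wrist force passes 120 N, or if a joint passes its speed limit or range.

## Working session

There is one attempt and no reset: what is moved stays moved. The work goes in short steps, Python scripts to look and compute and a tool call to move; the robot and the scene stay as the last step left them, time stands still between calls to the robot, and variables do not carry over. Pictures are saved under pics/ and viewed, at most 12 in all, crops included, and the job is handed in when it is done.

Besides the shell and the picture viewer there is one more tool, called after "Request:" as a command line: name --argument value ..., lists and objects as JSON in quotes. drive_tool: Moves the arm, as the interface text tells. Its arguments: {"type":"object","properties":{"moves":{"type":"array","items":{"type":"object","properties":{"delta_pos":{"type":"array","items":{"type":"number"}},"turn":{"type":"number"},"claw":{"type":"number"}}}}},"required":["moves"]}

```bash
mkdir -p pics
cat > h.py <<'E'
from station import monitor, cams, ticket
import numpy as np, cv2
def cap(n):
    c=cams.capture(n); f=240/np.tan(np.radians(c['vertical_fov'])/2)
    v,u=np.mgrid[:480,:640]; z=c['range_z']
    P=np.stack([(u-c['cx'])/f*z,(v-c['cy'])/f*z,z],-1)
    T=np.array(c['extrinsics']); W=P@T[:3,:3].T+T[:3,3]; W[z==0]=np.nan
    return c,W
def save(n,c): cv2.imwrite('pics/'+n,c['color'][:,:,::-1])
E
python3 - <<'E'
from h import *
for n in('scene','top'):
    c,W=cap(n); save(n+'0.png',c); np.savez('/tmp/'+n,W=W,c=c['color']); print(n,np.array(c['extrinsics']).round(3).tolist(),c['vertical_fov'],c['cx'],c['cy'])
s=monitor.sense(); print(s)
E
```

```text
scene [[0.729, -0.507, 0.46, 0.15], [-0.685, -0.532, 0.498, -0.372], [-0.008, -0.678, -0.735, 0.798], [0.0, 0.0, 0.0, 1.0]] 57.451392515441185 315.9996141119587 239.13083628887034
top [[0.004, -0.997, 0.073, 0.519], [-1.0, -0.003, 0.014, 0.106], [-0.014, -0.073, -0.997, 0.976], [0.0, 0.0, 0.0, 1.0]] 47.82006970841281 319.75530545931474 226.8009837076435
{'time_s': 0.1, 'joints': array([ 9.03913750e+01,  2.20847601e+01,  3.90544687e-01, -2.33115206e-02,
       -6.84130240e+01, -1.48176405e+01]), 'joint_velocities': array([ 0.09002515, -0.09472936,  0.19436048,  0.14342547,  0.06249553,
       -0.01640475]), 'effort': array([-2.40111185e-04, -3.91689706e+01,  1.87936664e+01,  4.23195317e+00,
        1.34642230e-02, -7.80169307e-05]), 'tcp_pos': array([0.1555565 , 0.60479278, 0.22161107]), 'ee_rot': array([[ 9.68431684e-01, -2.49278840e-01, -3.65531909e-04],
       [-2.49279082e-01, -9.68429877e-01, -1.87419196e-03],
       [ 1.13204375e-04,  1.90614633e-03, -9.99998177e-01]]), 'wrist_force': array([ 0.4804151 ,  0.00174535, -0.89963653]), 'moment': array([-0.00473123,  0.02290609, -0.05204533]), 'gripper_force': 0.0, 'gripper_width': 1.002673479496598}
```

View pics/scene0.png

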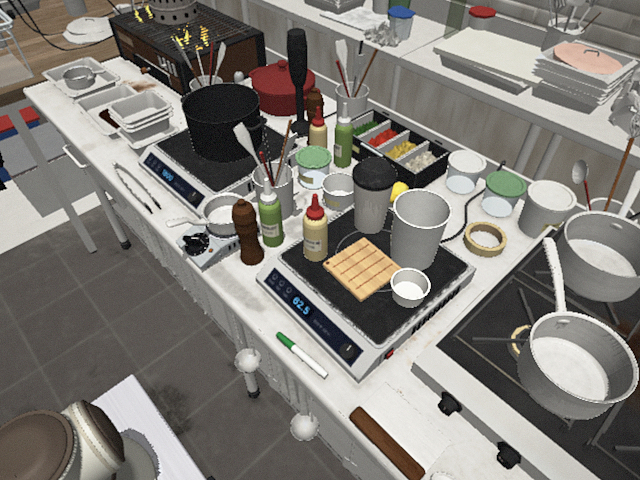

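View pics/top0.png

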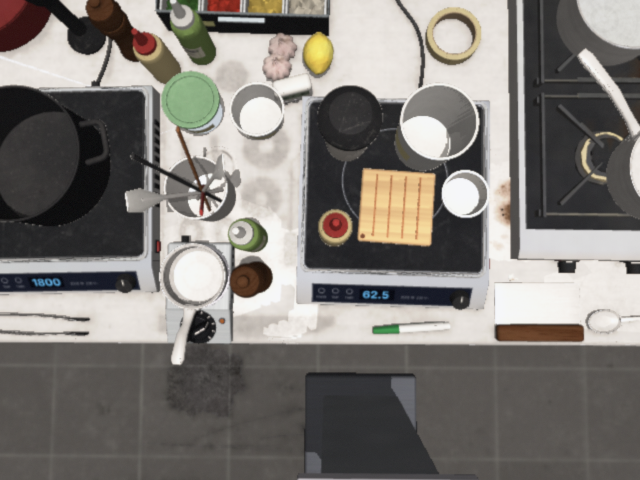

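The pan is at top-view pixel (195,275), with its handle pointing to the robot and ending near (178,360). The knob is beside it at (203,327), the mill at (250,280), the green bottle at (245,235), the board at (397,207), bottle_a at (335,227) and the ramekin at (464,194). I'll measure these next.

Run:
```python
from h import *
d=np.load('/tmp/top.npz'); W=d['W']; C=d['c']
def circ(name,box,z0,z1):
    u0,v0,u1,v1=box; w=W[v0:v1,u0:u1].reshape(-1,3); w=w[(w[:,2]>z0)&(w[:,2]<z1)]
    if len(w)<5: print(name,len(w));return
    (c,r)=cv2.minEnclosingCircle((w[:,:2]*1000).astype(np.float32)); print(name,len(w),np.round(c),round(r),w[:,2].mean().round(3))
circ('panrim',(155,235,232,312),.088,.104)
circ('mill',(228,255,278,305),.15,.2)
circ('bottle_b',(222,210,272,255),.12,.21)
circ('bottle_a',(312,205,358,248),.12,.25)
circ('ramekin',(435,165,492,222),.1,.115)
circ('cup',(310,80,390,150),.21,.25)
circ('quart',(390,80,485,165),.195,.22)
circ('crock',(120,120,245,230),.15,.30)
m=np.zeros((480,640),np.uint8)
z=W[...,2]; sel=(z>.073)&(z<.087)
sel[:, :350]=0; sel[:,442:]=0; sel[:160]=0; sel[250:]=0
q=(W[sel][:,:2]*1000).astype(np.float32); print('board',cv2.minAreaRect(q), z[sel].mean())
# handle: pixels in region
hs=np.zeros_like(sel); hs[305:368,165:200]=1
hs&=(z>.075); q=W[hs]; print('handle',len(q))
for a in np.arange(.3,.45,.01):
    k=q[(q[:,0]>=a)&(q[:,0]<a+.01)]
    if len(k): print(a.round(2),k[:,1].min().round(3),k[:,1].max().round(3),np.median(k[:,2]).round(3))
cv2.imwrite('pics/k.png',cv2.resize(C[230:370,150:290,::-1],None,fx=4,fy=4,interpolation=cv2.INTER_CUBIC))
for p in((195,326),(203,327),(210,327),(215,340),(172,340),(186,256),(233,256),(168,300),(231,341),(168,341)): print(p,W[p[1],p[0]].round(3))
```

```text
panrim 769 [500. 327.] 56 0.094
mill 851 [497. 231.] 25 0.169
bottle_b 794 [570. 239.] 25 0.146
bottle_a 974 [579.  95.] 26 0.191
ramekin 416 [ 647. -106.] 52 0.106
cup 3403 [731.  75.] 47 0.233
quart 968 [729. -54.] 57 0.206
crock 1581 [623. 304.] 87 0.213
board ((625.970458984375, -7.103431701660156), (152.5650177001953, 141.6107940673828), 89.32518005371094) 0.08082932003083727
handle 717
0.36 0.333 0.348 0.126
0.37 0.33 0.349 0.126
0.38 0.329 0.349 0.123
0.39 0.329 0.347 0.121
0.4 0.328 0.346 0.118
0.41 0.328 0.344 0.113
0.42 0.327 0.342 0.099
0.43 0.325 0.341 0.094
0.44 0.317 0.342 0.09
0.45 0.313 0.35 0.095
(195, 326) [0.417 0.331 0.049]
(203, 327) [0.417 0.313 0.067]
(210, 327) [0.414 0.307 0.037]
(215, 340) [0.39  0.301 0.024]
(172, 340) [0.39  0.375 0.027]
(186, 256) [0.535 0.348 0.053]
(233, 256) [0.536 0.273 0.02 ]
(168, 300) [0.46  0.379 0.043]
(231, 341) [ 0.385  0.278 -0.003]
(168, 341) [0.388 0.383 0.024]
```

View pics/k.png

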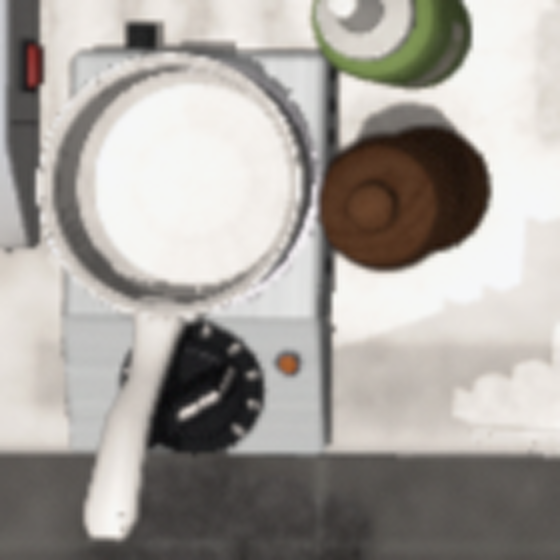

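The pan's centre is at about (0.500, 0.327), with the handle pointing to the front (about 174°). The knob bar, at crop pixel (205,390), is partly under the handle.

The tool only points down, so a handle grip would put the gripper body into bottle_a at the board. My plan:
1. Turn the pan on its plate by the handle.
2. Regrip the front rim.
3. Carry the pan over to the board.
4. Turn the knob.

Run:
```python
from h import *
d=np.load('/tmp/top.npz'); W=d['W']; C=d['c']
hsv=cv2.cvtColor(C,cv2.COLOR_RGB2HSV); m=((hsv[...,1]>60)&(hsv[...,0]>8)&(hsv[...,0]<28)&(hsv[...,2]>120)).astype(np.uint8)
m[:165]=0;m[250:]=0;m[:,:357]=0;m[:,440:]=0
m=cv2.morphologyEx(m,cv2.MORPH_OPEN,np.ones((5,5)))
z=W[...,2]; q=W[(m>0)&(z>.07)&(z<.09)]; print('board',cv2.minAreaRect((q[:,:2]*1000).astype(np.float32)),q[:,2].mean())
def fit(box,z0,z1):
    u0,v0,u1,v1=box; w=W[v0:v1,u0:u1].reshape(-1,3); w=w[(w[:,2]>z0)&(w[:,2]<z1)]
    return cv2.minAreaRect((w[:,:2]*1000).astype(np.float32)),len(w)
print('ram',fit((440,165,490,220),.098,.112)); print('rim',fit((155,235,232,309),.092,.1))
w=W.reshape(-1,3); k=w[(w[:,2]>.13)&(w[:,0]>.35)&(w[:,0]<.64)&(w[:,1]>.33)&(w[:,1]<.5)]
for a in np.arange(.36,.64,.04):
    s=k[(k[:,0]>=a)&(k[:,0]<a+.04)]
    if len(s): print(a.round(2),len(s),s.min(0).round(3),s.max(0).round(3))
```

```text
board ((619.2123413085938, -9.206642150878906), (123.8261489868164, 123.01586151123047), 85.98180389404297) 0.08085668580710788
ram (((637.603515625, -115.53746032714844), (74.7576675415039, 75.29034423828125), 87.76481628417969), 440)
rim (((503.1364440917969, 326.5340576171875), (107.37470245361328, 105.4002456665039), 89.68412780761719), 634)
0.56 85 [0.593 0.366 0.208] [0.6   0.38  0.248]
0.6 1026 [0.6   0.337 0.13 ] [0.64  0.5   0.252]
```

Request:
drive_tool --moves '[{"delta_pos": [40, 40, -10], "turn": -0.06, "claw": 0.8}, {"delta_pos": [40, 40, 0], "turn": -0.06, "claw": 0.8}, {"delta_pos": [40, 40, 0], "turn": -0.06, "claw": 0.8}, {"delta_pos": [40, 40, 0], "turn": -0.06, "claw": 0.8}, {"delta_pos": [0, 0, 0], "turn": 0, "claw": 0.8}]'

```text
time_s: 0.72
tcp_pos: [0.289, 0.4191, 0.2325]
ee_rot: [[1.0, -0.016, -0.0], [-0.016, -1.0, -0.001], [-0.0, 0.001, -1.0]]
wrist_force: [0.0, 0.2, 0.5]
gripper_width: 0.801
gripper_force: 0.0
```

Request:
drive_tool --moves '[{"delta_pos": [33, 20.5, 0], "claw": 0.6}, {"delta_pos": [33, 20.5, 0], "claw": 0.6}, {"delta_pos": [33, 20.5, 0], "claw": 0.6}, {"delta_pos": [32, 20, 20], "claw": 0.6}, {"delta_pos": [0, 0, 40], "turn": 0.09, "claw": 0.6}, {"delta_pos": [0, 0, 0], "turn": 0, "claw": 0.6}]'

```text
invalid input
```

Run:
```python
from h import *
c,W=cap('scene'); cv2.imwrite('pics/s1.png',cv2.resize(c['color'][130:310,130:330,::-1],None,fx=3,fy=3))
s=monitor.sense(); print(s['tcp_pos'],s['ee_rot'][:,0])
```

```text
[0.28834321 0.42066251 0.23255599] [ 9.99890443e-01 -1.48010542e-02 -1.76190817e-04]
```

View pics/s1.png

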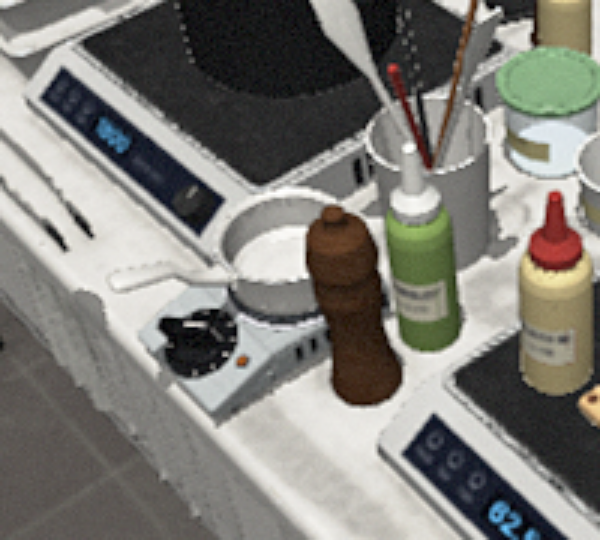

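The pan, mill and bottles are as measured, with the handle at crop (175,275) over the knob at (195,340). The arm doesn't appear in the picture, and the move was refused because every row needs a turn value.

Request:
drive_tool --moves '[{"delta_pos": [33, 20.5, 0], "turn": 0, "claw": 0.6}, {"delta_pos": [33, 20.5, 0], "turn": 0, "claw": 0.6}, {"delta_pos": [33, 20.5, 0], "turn": 0, "claw": 0.6}, {"delta_pos": [32, 21, 20], "turn": 0, "claw": 0.6}, {"delta_pos": [0, 0, 40], "turn": 0.09, "claw": 0.6}, {"delta_pos": [0, 0, 0], "turn": 0, "claw": 0.6}]'

```text
time_s: 1.52
tcp_pos: [0.416, 0.3369, 0.1694]
ee_rot: [[0.995, -0.101, -0.005], [-0.101, -0.995, -0.006], [-0.004, 0.007, -1.0]]
wrist_force: [-0.4, 0.1, 0.6]
gripper_width: 0.6
gripper_force: 0.0
```

Request:
drive_tool --moves '[{"delta_pos": [0, 0, 30], "turn": 0, "claw": 0.6}, {"delta_pos": [0, 0, 30], "turn": 0, "claw": 0.6}, {"delta_pos": [0, 0, 21], "turn": 0, "claw": 0.6}, {"delta_pos": [0, 0, 0], "turn": 0, "claw": 0.3}, {"delta_pos": [0, 0, 0], "turn": 0, "claw": 0.1}, {"delta_pos": [0, 0, 0], "turn": 0, "claw": 0.1}, {"delta_pos": [0, 0, 0], "turn": 0, "claw": 0.1}]'

```text
time_s: 2.4
tcp_pos: [0.4176, 0.3382, 0.0926]
ee_rot: [[0.995, -0.101, 0.001], [-0.101, -0.995, 0.001], [0.001, -0.001, -1.0]]
wrist_force: [-1.4, 0.9, 2.6]
gripper_width: 0.259
gripper_force: 29.9
```

Request:
drive_tool --moves '[{"delta_pos": [0.7, -8.6, -0.5], "turn": 0.1, "claw": 0.1}, {"delta_pos": [0.7, -8.6, 0], "turn": 0.1, "claw": 0.1}, {"delta_pos": [0.7, -8.6, 0], "turn": 0.1, "claw": 0.1}]'

```text
time_s: 2.78
tcp_pos: [0.4241, 0.3615, 0.0925]
ee_rot: [[0.919, -0.395, -0.002], [-0.395, -0.919, -0.003], [-0.001, 0.003, -1.0]]
wrist_force: [-1.9, -2.2, 3.4]
gripper_width: 0.259
gripper_force: 29.9
```

Request:
drive_tool --moves '[{"delta_pos": [0.7, -8.6, 0], "turn": 0.1, "claw": 0.1}, {"delta_pos": [0.7, -8.6, 0], "turn": 0.1, "claw": 0.1}, {"delta_pos": [0.7, -8.6, 0], "turn": 0.1, "claw": 0.1}, {"delta_pos": [0.7, -8.6, 0], "turn": 0.1, "claw": 0.1}, {"delta_pos": [0.7, -8.6, 0], "turn": 0.1, "claw": 0.1}, {"delta_pos": [0.7, -8.6, 0], "turn": 0.1, "claw": 0.1}, {"delta_pos": [0.7, -8.6, 0], "turn": 0.1, "claw": 0.1}, {"delta_pos": [0.7, -8.6, 0], "turn": 0.1, "claw": 0.1}, {"delta_pos": [0, 0, 0], "turn": 0, "claw": 0.1}, {"delta_pos": [0, 0, 0], "turn": 0, "claw": 0.45}, {"delta_pos": [0, 0, 0], "turn": 0, "claw": 0.45}, {"delta_pos": [0, 0, 0], "turn": 0, "claw": 0.45}]'

```text
time_s: 4.28
tcp_pos: [0.4745, 0.408, 0.092]
ee_rot: [[0.361, -0.932, 0.0], [-0.932, -0.361, 0.0], [-0.0, -0.0, -1.0]]
wrist_force: [0.2, -0.6, 0.7]
gripper_width: 0.434
gripper_force: 0.0
```

Request:
drive_tool --moves '[{"delta_pos": [0, 0, -40], "turn": 0, "claw": 0.45}, {"delta_pos": [0, 0, -50], "turn": 0, "claw": 0.45}, {"delta_pos": [0, 0, -40], "turn": 0, "claw": 0.4}, {"delta_pos": [0, 0, 0], "turn": 0, "claw": 0.4}]'

```text
time_s: 4.78
tcp_pos: [0.4759, 0.4095, 0.2266]
ee_rot: [[0.361, -0.932, 0.006], [-0.932, -0.361, 0.007], [-0.004, -0.008, -1.0]]
wrist_force: [-0.5, -0.2, -0.3]
gripper_width: 0.406
gripper_force: 0.0
```

```bash
cat >> h.py <<'E'
def pan(W,box,z0,z1):
    u0,v0,u1,v1=box; w=W[v0:v1,u0:u1].reshape(-1,3); w=w[(w[:,2]>z0)&(w[:,2]<z1)]
    # rim: robust circle fit
    from scipy.optimize import least_squares
    c0=np.median(w[:,:2],0)
    return least_squares(lambda p:np.abs(np.hypot(*(w[:,:2]-p).T)-.0525),c0,loss='soft_l1',f_scale=.003).x,len(w)
E
python3 - <<'E'
from h import *
c,W=cap('top'); cv2.imwrite('pics/t2.png',cv2.resize(c['color'][200:380,120:300,::-1],None,fx=3,fy=3))
p,n=pan(W,(155,235,240,312),.088,.102); print(p,n)
w=W[200:360,100:260].reshape(-1,3); d=w[:,:2]-p; r=np.hypot(*d.T); s=(w[:,2]>.09)&(r>.065)&(r<.15)&(w[:,2]<.135)&(w[:,1]>p[1]+.02)&(w[:,0]<p[0]+.04)
a=np.degrees(np.arctan2(d[s,1],d[s,0])); print(s.sum(),np.percentile(a,[5,50,95]), np.median(a[r[s]>.1]))
print(monitor.sense()['tcp_pos'])
E
```

```text
[0.50305119 0.3255677 ] 785
495 [104.90567316 109.53336189 114.15383384] 109.40573677067577
[0.47480187 0.4085635  0.22378014]
```

View pics/t2.png

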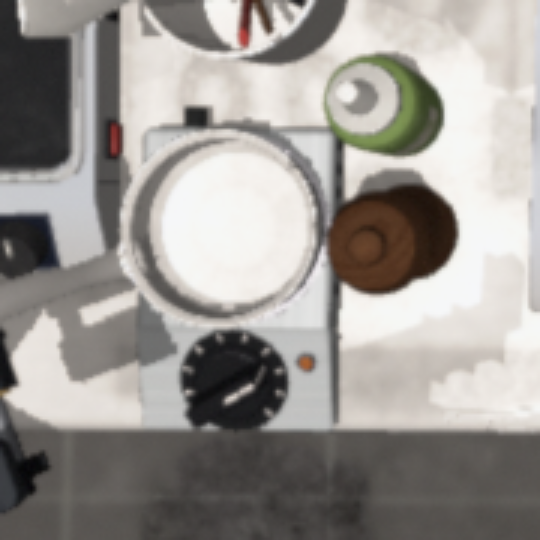

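The pan turned cleanly and stands on the plate. Its bowl centre is at (0.503, 0.3256) and the handle is at 109.4°. The knob pointer, at crop (240,388), points to the back right, about 3.4 rad. Next I'll grip the front rim without turning the tool.

Request:
drive_tool --moves '[{"delta_pos": [29, 18.5, 0], "turn": 0, "claw": 0.4}, {"delta_pos": [29, 18.5, 0], "turn": 0, "claw": 0.4}, {"delta_pos": [29, 18.5, 0], "turn": 0, "claw": 0.4}, {"delta_pos": [0, 0, 40], "turn": 0, "claw": 0.4}, {"delta_pos": [0, 0, 30], "turn": 0, "claw": 0.4}, {"delta_pos": [0, 0, 20], "turn": 0, "claw": 0.4}, {"delta_pos": [0, 0, 0], "turn": 0, "claw": 0.4}]'

```text
time_s: 5.7
tcp_pos: [0.4526, 0.3052, 0.1292]
ee_rot: [[0.36, -0.933, -0.005], [-0.933, -0.36, -0.005], [0.003, 0.006, -1.0]]
wrist_force: [-0.0, 0.1, -0.3]
gripper_width: 0.4
gripper_force: 0.0
```

Request:
drive_tool --moves '[{"delta_pos": [0, -2, 25], "turn": 0, "claw": 0.4}, {"delta_pos": [0, 0, 20], "turn": 0, "claw": 0.4}, {"delta_pos": [0, 0, 14], "turn": 0, "claw": 0.4}, {"delta_pos": [0, 0, 0], "turn": 0, "claw": 0.2}, {"delta_pos": [0, 0, 0], "turn": 0, "claw": 0}, {"delta_pos": [0, 0, 0], "turn": 0, "claw": 0}, {"delta_pos": [0, 0, 0], "turn": 0, "claw": 0}, {"delta_pos": [0, 0, 0], "turn": 0, "claw": 0}]'

```text
time_s: 6.7
tcp_pos: [0.4569, 0.3083, 0.0744]
ee_rot: [[0.361, -0.933, 0.002], [-0.933, -0.361, 0.002], [-0.001, -0.003, -1.0]]
wrist_force: [-0.6, -1.0, 4.2]
gripper_width: 0.086
gripper_force: 29.8
```

Request:
drive_tool --moves '[{"delta_pos": [0, 0, -5], "turn": 0, "claw": 0}, {"delta_pos": [0, 0, -5], "turn": 0, "claw": 0}, {"delta_pos": [0, 0, -5], "turn": 0, "claw": 0}, {"delta_pos": [0, 0, -5], "turn": 0, "claw": 0}, {"delta_pos": [0, 0, 0], "turn": 0, "claw": 0}, {"delta_pos": [0, 0, 0], "turn": 0, "claw": 0}]'

```text
time_s: 7.45
tcp_pos: [0.4555, 0.3072, 0.0926]
ee_rot: [[0.361, -0.933, -0.001], [-0.933, -0.361, -0.001], [0.0, 0.001, -1.0]]
wrist_force: [-0.2, 0.4, -2.0]
gripper_width: 0.076
gripper_force: 30.1
```

Run:
```python
from h import *
c,W=cap('scene'); cv2.imwrite('pics/s3.png',cv2.resize(c['color'][130:310,130:330,::-1],None,fx=3,fy=3))
print(monitor.sense()['moment'])
```

```text
[-0.01052337  0.09840525  0.03214121]
```

View pics/s3.png

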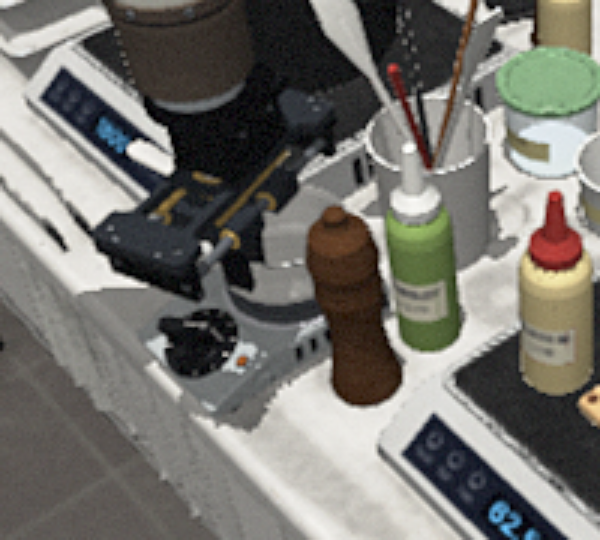

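The gripper holds the front rim, but the base edge near crop (285,305) may be lower at the back. I'll measure the tilt from the rim plane.

```bash
cat >> h.py <<'E'
def tilt(W,cx,cy,zr):
    w=W.reshape(-1,3); w=w[np.isfinite(w).all(1)]
    r=np.hypot(w[:,0]-cx,w[:,1]-cy); s=w[(r>.047)&(r<.056)&(abs(w[:,2]-zr)<.025)]
    # keep uppermost in angular bins
    a=np.degrees(np.arctan2(s[:,1]-cy,s[:,0]-cx))//15
    q=np.array([s[a==k][s[a==k][:,2]>=np.percentile(s[a==k][:,2],75)].mean(0) for k in np.unique(a) if (a==k).sum()>6])
    A=np.c_[q[:,:2]-[cx,cy],np.ones(len(q))]; x=np.linalg.lstsq(A,q[:,2],rcond=None)[0]
    print('plane',x.round(3),'tilt deg',np.degrees(np.hypot(*x[:2])).round(1)); print(np.c_[np.degrees(np.arctan2(q[:,1]-cy,q[:,0]-cx)).round(),q[:,2].round(3)].tolist())
E
python3 - <<'E'
from h import *
for n in('top','scene'):
    c,W=cap(n); tilt(W,.502,.325,.114)
print(monitor.sense()['wrist_force'])
E
```

```text
plane [-0.123 -0.011  0.112] tilt deg 7.1
[[-148.0, 0.12], [-128.0, 0.116], [-113.0, 0.114], [-99.0, 0.114], [-83.0, 0.112], [-68.0, 0.112], [-55.0, 0.11], [-36.0, 0.108], [-23.0, 0.107], [-9.0, 0.105]]
plane [-0.281  0.161  0.111] tilt deg 18.5
[[-151.0, 0.124], [-145.0, 0.117], [-127.0, 0.111], [-114.0, 0.109], [8.0, 0.102], [24.0, 0.102], [34.0, 0.102]]
[ 0.11237728 -0.15873464 -2.15607247]
```

The pan is free, weighs about 0.27 kg, and tilts roughly 8–10° because the tapered wall aligns with the pads. That is within the 20° limit. I'll lift gently to clear the bottles.

Request:
drive_tool --moves '[{"delta_pos": [0, 0, -6], "turn": 0, "claw": 0}, {"delta_pos": [0, 0, -12], "turn": 0, "claw": 0}, {"delta_pos": [0, 0, -16], "turn": 0, "claw": 0}, {"delta_pos": [0, 0, -16], "turn": 0, "claw": 0}, {"delta_pos": [0, 0, -16], "turn": 0, "claw": 0}, {"delta_pos": [0, 0, -12], "turn": 0, "claw": 0}, {"delta_pos": [0, 0, -6], "turn": 0, "claw": 0}, {"delta_pos": [0, 0, 0], "turn": 0, "claw": 0}]'

```text
time_s: 8.6
tcp_pos: [0.456, 0.3076, 0.1773]
ee_rot: [[0.361, -0.933, 0.0], [-0.933, -0.361, 0.0], [-0.0, -0.0, -1.0]]
wrist_force: [0.2, 0.2, -4.0]
gripper_width: 0.072
gripper_force: 30.1
```

Run:
```python
from h import *
c,W=cap('top'); tilt(W,.502,.325,.196)
```

```text
plane [-0.157  0.051  0.2  ] tilt deg 9.5
[[-152.0, 0.201], [-148.0, 0.214], [-127.0, 0.2], [-113.0, 0.199], [-100.0, 0.199], [-85.0, 0.196], [-68.0, 0.196], [-52.0, 0.194], [-40.0, 0.193], [-23.0, 0.192], [-9.0, 0.19]]
```

The tilt is steady; the back rim rose the same 85 mm as the tool. I'll continue.

Request:
drive_tool --moves '[{"delta_pos": [0, 0, -6], "turn": 0, "claw": 0}, {"delta_pos": [0, 0, -13], "turn": 0, "claw": 0}, {"delta_pos": [0, 0, -16], "turn": 0, "claw": 0}, {"delta_pos": [0, 0, -16], "turn": 0, "claw": 0}, {"delta_pos": [0, 0, -16], "turn": 0, "claw": 0}, {"delta_pos": [0, 0, -16], "turn": 0, "claw": 0}, {"delta_pos": [0, 0, -16], "turn": 0, "claw": 0}, {"delta_pos": [0, 0, -13], "turn": 0, "claw": 0}, {"delta_pos": [0, 0, -6], "turn": 0, "claw": 0}, {"delta_pos": [0, 0, 0], "turn": 0, "claw": 0}]'

```text
time_s: 9.9
tcp_pos: [0.456, 0.3076, 0.2952]
ee_rot: [[0.361, -0.933, 0.0], [-0.933, -0.361, 0.0], [-0.0, -0.0, -1.0]]
wrist_force: [-0.5, 0.3, -3.7]
gripper_width: 0.072
gripper_force: 30.1
```

Run:
```python
from h import *
c,W=cap('top'); tilt(W,.502,.325,.316); s=monitor.sense(); print(s['tcp_pos'],s['joints'].round(0))
```

```text
plane [-0.155  0.028  0.317] tilt deg 9.0
[[-153.0, 0.319], [-144.0, 0.329], [-128.0, 0.317], [-113.0, 0.317], [-98.0, 0.316], [-82.0, 0.314], [-69.0, 0.314], [-55.0, 0.312], [-40.0, 0.31], [-23.0, 0.309], [-9.0, 0.308]]
[0.45574041 0.30742476 0.29464054] [ 51.  12.  -3.  -0. -75. -30.]
```

Request:
drive_tool --moves '[{"delta_pos": [4, 0, 0], "turn": 0, "claw": 0}, {"delta_pos": [9, 0, 0], "turn": 0, "claw": 0}, {"delta_pos": [14, 0, 0], "turn": 0, "claw": 0}, {"delta_pos": [19, 1, 0], "turn": 0, "claw": 0}, {"delta_pos": [23, 1, 0], "turn": 0, "claw": 0}, {"delta_pos": [24, 1, 0], "turn": 0, "claw": 0}, {"delta_pos": [24, 1, 0], "turn": 0, "claw": 0}, {"delta_pos": [24, 1, 0], "turn": 0, "claw": 0}, {"delta_pos": [24, 1, 0], "turn": 0, "claw": 0}, {"delta_pos": [24, 1, 0], "turn": 0, "claw": 0}, {"delta_pos": [24, 1, 0], "turn": 0, "claw": 0}, {"delta_pos": [24, 1, 0], "turn": 0, "claw": 0}]'

```text
time_s: 11.45
tcp_pos: [0.5332, 0.0811, 0.2952]
ee_rot: [[0.36, -0.933, 0.0], [-0.933, -0.36, -0.0], [0.0, -0.0, -1.0]]
wrist_force: [-0.5, 0.1, -2.9]
gripper_width: 0.067
gripper_force: 30.1
```

Request:
drive_tool --moves '[{"delta_pos": [24, 1, 0], "turn": 0, "claw": 0}, {"delta_pos": [22, 0, 0], "turn": 0, "claw": 0}, {"delta_pos": [18, 0, 0], "turn": 0, "claw": 0}, {"delta_pos": [14, 0, 0], "turn": 0, "claw": 0}, {"delta_pos": [9, 0, 0], "turn": 0, "claw": 0}, {"delta_pos": [5, 0, 0], "turn": 0.04, "claw": 0}, {"delta_pos": [0, 0, 0], "turn": 0.07, "claw": 0}, {"delta_pos": [0, 0, 0], "turn": 0.1, "claw": 0}, {"delta_pos": [0, 0, 0], "turn": 0.1, "claw": 0}, {"delta_pos": [0, 0, 0], "turn": 0.083, "claw": 0}, {"delta_pos": [0, 0, 0], "turn": 0.05, "claw": 0}, {"delta_pos": [0, 0, 0], "turn": 0, "claw": 0}]'

```text
time_s: 12.95
tcp_pos: [0.5652, -0.0025, 0.295]
ee_rot: [[-0.074, -0.997, -0.0], [-0.997, 0.074, 0.0], [-0.0, 0.0, -1.0]]
wrist_force: [-0.3, 0.5, -3.2]
gripper_width: 0.071
gripper_force: 30.1
```

Run:
```python
from h import *
c,W=cap('top'); s=monitor.sense(); print(s['tcp_pos'],s['ee_rot'][:,1])
cv2.imwrite('pics/t4.png',cv2.resize(c['color'][120:320,260:500,::-1],None,fx=3,fy=3,))
p=s['tcp_pos'][:2]-s['ee_rot'][:2,1]*.05; tilt(W,p[0],p[1],.317)
w=W.reshape(-1,3); k=w[(w[:,2]>.29)&(w[:,2]<.40)&(w[:,1]>p[1]+.075)&(w[:,1]<p[1]+.16)&(abs(w[:,0]-p[0])<.06)]
print(p,len(k),k.mean(0)); d=k[:,:2]-p; print(np.degrees(np.median(np.arctan2(d[:,1],d[:,0]))))
```

```text
[ 0.56526575 -0.00261624  0.29505144] [-9.97319034e-01  7.31761091e-02  4.60054008e-05]
plane [0.147 0.331 0.29 ] tilt deg 20.8
[[29.0, 0.304], [39.0, 0.307], [53.0, 0.308], [64.0, 0.31]]
[ 0.6151317  -0.00627504] 525 [0.6271828  0.10786163 0.33549565]
83.88805743294003
```

View pics/t4.png

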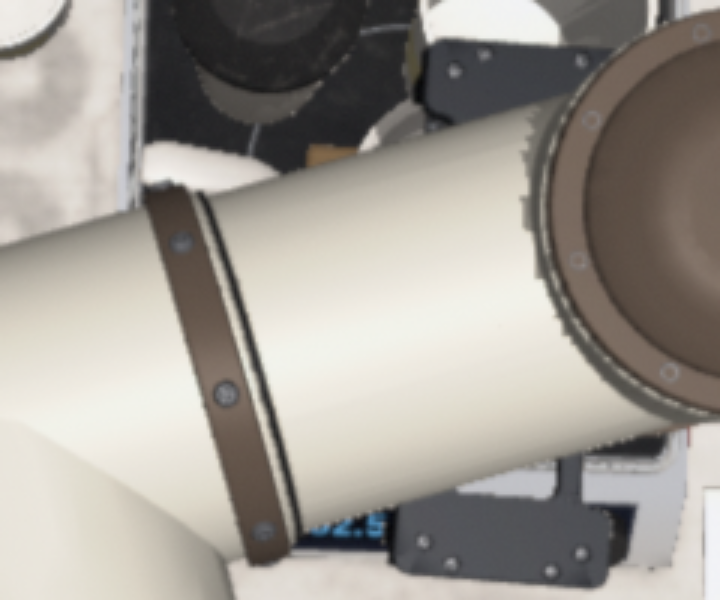

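The handle is at 83.9° and the bowl is held as before. The forearm, at crop (225,320), passes above bottle_a, so I'll check its height and the gripper's end before lowering.

Run:
```python
from h import *
c,W=cap('top')
for u,v in((335,227),(300,245),(420,215),(330,200),(350,270),(405,140),(412,155),(440,142),(425,290),(470,220)): print((u,v),W[v,u].round(3))
c,W=cap('scene'); cv2.imwrite('pics/s5.png',cv2.resize(c['color'][80:320,220:520,::-1],None,fx=2.5,fy=2.5))
print(monitor.sense()['joints'].round(1))
```

```text
(335, 227) [0.543 0.102 0.646]
(300, 245) [0.532 0.123 0.646]
(420, 215) [0.55  0.049 0.643]
(330, 200) [0.56  0.105 0.636]
(350, 270) [0.516 0.092 0.64 ]
(405, 140) [0.653 0.024 0.408]
(412, 155) [0.637 0.017 0.408]
(440, 142) [ 0.651 -0.013  0.408]
(425, 290) [0.495 0.004 0.408]
(470, 220) [0.546 0.022 0.658]
[ 16.1  13.8  -1.   -0.  -75.2 -20.3]
```

View pics/s5.png

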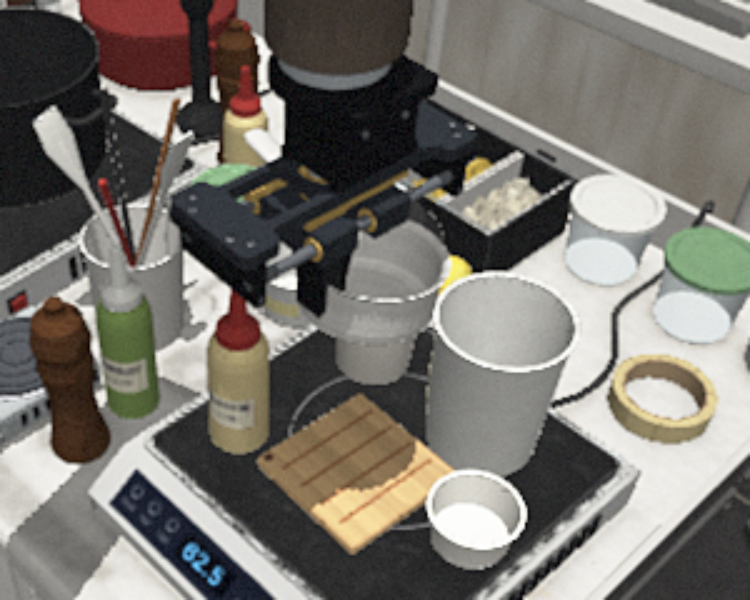

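The forearm is at 0.64 m, well above the bottle, and the pan hangs over the board with free space below. I'll lower it.

Request:
drive_tool --moves '[{"delta_pos": [0, 0, 6], "turn": 0, "claw": 0}, {"delta_pos": [0, 0, 12], "turn": 0, "claw": 0}, {"delta_pos": [0, 0, 17], "turn": 0, "claw": 0}, {"delta_pos": [0, 0, 18], "turn": 0, "claw": 0}, {"delta_pos": [0, 0, 18], "turn": 0, "claw": 0}, {"delta_pos": [0, 0, 18], "turn": 0, "claw": 0}, {"delta_pos": [0, 0, 18], "turn": 0, "claw": 0}, {"delta_pos": [0, 0, 17], "turn": 0, "claw": 0}, {"delta_pos": [0, 0, 15], "turn": 0, "claw": 0}, {"delta_pos": [0, 0, 12], "turn": 0, "claw": 0}, {"delta_pos": [0, 0, 9], "turn": 0, "claw": 0}, {"delta_pos": [0, 0, 6], "turn": 0, "claw": 0}]'

```text
time_s: 14.6
tcp_pos: [0.5653, -0.0029, 0.1286]
ee_rot: [[-0.074, -0.997, -0.0], [-0.997, 0.074, -0.0], [0.0, 0.0, -1.0]]
wrist_force: [-0.4, -0.1, -2.2]
gripper_width: 0.07
gripper_force: 30.1
```

Request:
drive_tool --moves '[{"delta_pos": [0, 0, 3], "turn": 0, "claw": 0}, {"delta_pos": [0, 0, 2], "turn": 0, "claw": 0}, {"delta_pos": [0, 0, 2], "turn": 0, "claw": 0}, {"delta_pos": [0, 0, 2], "turn": 0, "claw": 0}, {"delta_pos": [0, 0, 0], "turn": 0, "claw": 0}]'

```text
time_s: 15.22
tcp_pos: [0.5652, -0.003, 0.12]
ee_rot: [[-0.074, -0.997, -0.0], [-0.997, 0.074, -0.0], [0.0, 0.0, -1.0]]
wrist_force: [0.7, -0.5, -3.7]
gripper_width: 0.07
gripper_force: 30.1
```

Request:
drive_tool --moves '[{"delta_pos": [0, 0, 2], "turn": 0, "claw": 0}, {"delta_pos": [0, 0, 2], "turn": 0, "claw": 0}, {"delta_pos": [0, 0, 2], "turn": 0, "claw": 0}, {"delta_pos": [0, 0, 0], "turn": 0, "claw": 0}]'

```text
time_s: 15.72
tcp_pos: [0.5653, -0.003, 0.114]
ee_rot: [[-0.074, -0.997, -0.0], [-0.997, 0.074, -0.0], [0.0, 0.0, -1.0]]
wrist_force: [0.2, 0.0, -2.9]
gripper_width: 0.071
gripper_force: 30.1
```

Request:
drive_tool --moves '[{"delta_pos": [0, 0, 2], "turn": 0, "claw": 0}, {"delta_pos": [0, 0, 2], "turn": 0, "claw": 0}, {"delta_pos": [0, 0, 2], "turn": 0, "claw": 0}, {"delta_pos": [0, 0, 0], "turn": 0, "claw": 0}]'

```text
time_s: 16.23
tcp_pos: [0.5655, -0.003, 0.1093]
ee_rot: [[-0.073, -0.997, 0.001], [-0.997, 0.073, -0.0], [0.0, -0.001, -1.0]]
wrist_force: [-4.6, -0.4, 6.4]
gripper_width: 0.078
gripper_force: 30.3
```

Request:
drive_tool --moves '[{"delta_pos": [0, 0, 2], "turn": 0, "claw": 0}, {"delta_pos": [0, 0, 2], "turn": 0, "claw": 0}, {"delta_pos": [0, 0, 1], "turn": 0, "claw": 0}, {"delta_pos": [0, 0, 0], "turn": 0, "claw": 0}]'

```text
time_s: 16.73
tcp_pos: [0.5652, -0.0032, 0.1048]
ee_rot: [[-0.073, -0.997, 0.001], [-0.997, 0.073, -0.0], [0.0, -0.001, -1.0]]
wrist_force: [-6.7, 0.7, 8.1]
gripper_width: 0.091
gripper_force: 31.0
```

Request:
drive_tool --moves '[{"delta_pos": [0, 0, 0], "turn": 0, "claw": 0.12}, {"delta_pos": [0, 0, 0], "turn": 0, "claw": 0.2}, {"delta_pos": [0, 0, 0], "turn": 0, "claw": 0.3}, {"delta_pos": [0, 0, 0], "turn": 0, "claw": 0.35}, {"delta_pos": [0, 0, 0], "turn": 0, "claw": 0.35}]'

```text
time_s: 17.35
tcp_pos: [0.5655, -0.0029, 0.103]
ee_rot: [[-0.074, -0.997, 0.0], [-0.997, 0.074, -0.0], [0.0, -0.0, -1.0]]
wrist_force: [0.1, 0.2, -0.1]
gripper_width: 0.339
gripper_force: 0.0
```

Request:
drive_tool --moves '[{"delta_pos": [0, 0, -10], "turn": 0, "claw": 0.35}, {"delta_pos": [0, 0, -20], "turn": 0, "claw": 0.35}, {"delta_pos": [0, 0, -40], "turn": 0, "claw": 0.35}, {"delta_pos": [0, 0, -60], "turn": 0, "claw": 0.35}, {"delta_pos": [0, 0, -60], "turn": 0, "claw": 0.35}, {"delta_pos": [-50, 0, 0], "turn": 0, "claw": 0.35}, {"delta_pos": [-60, 0, 0], "turn": 0, "claw": 0.35}, {"delta_pos": [-60, 0, 0], "turn": 0, "claw": 0.35}, {"delta_pos": [-60, 20, 0], "turn": 0, "claw": 0.35}, {"delta_pos": [-60, 50, 0], "turn": 0, "claw": 0.35}, {"delta_pos": [0, 50, 0], "turn": 0, "claw": 0.35}, {"delta_pos": [0, 0, 0], "turn": 0, "claw": 0.35}]'

```text
time_s: 18.85
tcp_pos: [0.4738, 0.2823, 0.2944]
ee_rot: [[-0.07, -0.998, 0.001], [-0.998, 0.07, 0.001], [-0.001, -0.001, -1.0]]
wrist_force: [0.6, 0.2, 0.2]
gripper_width: 0.348
gripper_force: 0.0
```

Run:
```python
from h import *
c,W=cap('top'); C=c['color']
a=cv2.resize(C[140:270,290:500,::-1],None,fx=2.8,fy=2.8); b=cv2.resize(C[290:350,160:240,::-1],None,fx=5,fy=5)
o=np.zeros((a.shape[0]+10,800,3),np.uint8)[:600]
cv2.imwrite('pics/t6a.png',a); cv2.imwrite('pics/knob.png',cv2.resize(C[285:350,160:250,::-1],None,fx=6,fy=6,interpolation=cv2.INTER_CUBIC))
p,n=pan(W,(350,140,460,270),.118,.135); print('pan',p,n); tilt(W,p[0],p[1],.126)
w=W.reshape(-1,3); d=w[:,:2]-p; r=np.hypot(*d.T); s=(w[:,2]>.115)&(w[:,2]<.17)&(r>.07)&(r<.145)&(d[:,1]>.06)&(abs(d[:,0])<.035)
print('handle',s.sum(),np.degrees(np.median(np.arctan2(d[s,1],d[s,0]))))
def cyl(n,x,y,z0,z1,R):
    k=w[(np.hypot(w[:,0]-x,w[:,1]-y)<R)&(w[:,2]>z0)&(w[:,2]<z1)]; print(n,len(k),np.array(cv2.minEnclosingCircle((k[:,:2]*1000).astype(np.float32))[0]).round() if len(k) else '')
cyl('mill',.497,.231,.15,.2,.06); cyl('bb',.57,.239,.12,.21,.06); cyl('ba',.579,.095,.19,.25,.05)
print(monitor.sense()['tcp_pos'])
q=W[315:340,190:217].reshape(-1,3); q=q[np.isfinite(q[:,0])&(q[:,2]>.05)]; print('knobtop',len(q),q.mean(0),q[:,2].max(),cv2.minAreaRect((q[:,:2]*1000).astype(np.float32)))
```

```text
pan [ 0.61547733 -0.00410343] 1078
plane [-0.     0.004  0.127] tilt deg 0.2
[[-171.0, 0.127], [-157.0, 0.127], [-143.0, 0.128], [-127.0, 0.127], [-114.0, 0.126], [-99.0, 0.127], [-83.0, 0.126], [-67.0, 0.127], [-53.0, 0.127], [-37.0, 0.127], [-23.0, 0.127], [-8.0, 0.128], [9.0, 0.127], [23.0, 0.127], [37.0, 0.128], [52.0, 0.127], [70.0, 0.128], [81.0, 0.126], [98.0, 0.127], [114.0, 0.127], [129.0, 0.128], [142.0, 0.127], [155.0, 0.128], [174.0, 0.127]]
handle 482 86.4354909981096
mill 853 [514. 232.]
bb 971 [566. 245.]
ba 506 [579.  95.]
[0.47533097 0.28223492 0.29448392]
knobtop 302 [0.44349101 0.26436026 0.31129101] 0.39126671947304914 ((431.17364501953125, 282.2454528808594), (27.788511276245117, 91.0128402709961), 33.14417266845703)
```

View pics/knob.png

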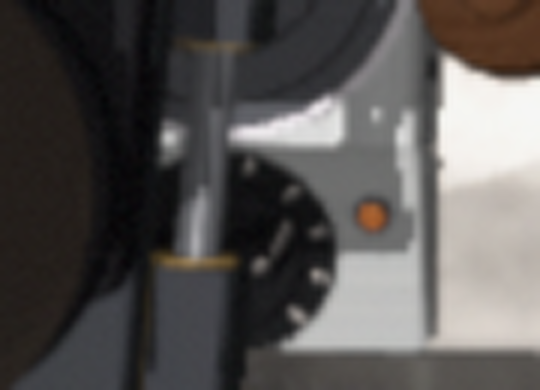

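The pan is flat on the board at (0.6155, -0.004), about 6 mm from its centre, with the handle at 86°. The arm partly hides the knob: pointer line at crop (255,270)–(290,225). I'll move aside for a clean measurement.

Request:
drive_tool --moves '[{"delta_pos": [-60, 0, 0], "turn": 0, "claw": 0.35}, {"delta_pos": [-60, 0, 0], "turn": 0, "claw": 0.35}, {"delta_pos": [-30, 0, 0], "turn": 0, "claw": 0.35}, {"delta_pos": [0, 0, 0], "turn": 0, "claw": 0.35}]'

```text
time_s: 19.4
tcp_pos: [0.4883, 0.4329, 0.2917]
ee_rot: [[-0.073, -0.997, -0.001], [-0.997, 0.073, -0.001], [0.001, 0.0, -1.0]]
wrist_force: [0.1, -0.1, -0.4]
gripper_width: 0.35
gripper_force: 0.0
```

Run:
```python
from h import *
c,W=cap('top'); C=c['color']; w=W.reshape(-1,3)
def cyl(n,x,y,z0,z1,R):
    k=w[(np.hypot(w[:,0]-x,w[:,1]-y)<R)&(w[:,2]>z0)&(w[:,2]<z1)]; print(n,len(k),np.array(cv2.minEnclosingCircle((k[:,:2]*1000).astype(np.float32))[0]).round() if len(k) else '')
cyl('mill',.497,.231,.15,.2,.04); cyl('bb',.57,.239,.12,.21,.04)
s=(W[...,2]>.048)&(W[...,2]<.072)&(W[...,0]>.37)&(W[...,0]<.445)&(W[...,1]>.285)&(W[...,1]<.365)
q=W[s]; print('bar',len(q),q.mean(0),cv2.minAreaRect((q[:,:2]*1000).astype(np.float32)))
g=cv2.cvtColor(C,cv2.COLOR_RGB2GRAY); v,u=np.where(s); f=g[v,u]>110; print('white',list(zip(u[f],v[f],W[v[f],u[f]].round(3).tolist()))[:25])
s2=(W[...,2]>.03)&(W[...,2]<.06)&(g<70)&(W[...,0]>.37)&(W[...,0]<.46)&(W[...,1]>.285)&(W[...,1]<.365)
print('dark',W[s2].mean(0),cv2.minAreaRect((W[s2][:,:2]*1000).astype(np.float32)))
cv2.imwrite('pics/knob2.png',cv2.resize(C[285:350,160:250,::-1],None,fx=6,fy=6,interpolation=cv2.INTER_CUBIC))
print(monitor.sense()['tcp_pos'],monitor.sense()['joints'].round())
```

```text
mill 847 [497. 231.]
bb 797 [570. 239.]
bar 272 [0.4097847  0.32784423 0.06052593] ((415.0633544921875, 333.7235107421875), (35.16978454589844, 47.94673156738281), 38.567352294921875)
white [(np.int64(202), np.int64(328), [0.416, 0.314, 0.069]), (np.int64(203), np.int64(328), [0.416, 0.312, 0.07]), (np.int64(204), np.int64(328), [0.415, 0.311, 0.066]), (np.int64(200), np.int64(329), [0.414, 0.318, 0.066]), (np.int64(201), np.int64(329), [0.414, 0.316, 0.067]), (np.int64(202), np.int64(329), [0.414, 0.314, 0.069]), (np.int64(203), np.int64(329), [0.413, 0.313, 0.064]), (np.int64(204), np.int64(329), [0.414, 0.311, 0.066]), (np.int64(199), np.int64(330), [0.412, 0.319, 0.066]), (np.int64(200), np.int64(330), [0.412, 0.318, 0.067]), (np.int64(201), np.int64(330), [0.412, 0.316, 0.067]), (np.int64(202), np.int64(330), [0.412, 0.315, 0.066]), (np.int64(203), np.int64(330), [0.412, 0.313, 0.064]), (np.int64(197), np.int64(331), [0.41, 0.323, 0.064]), (np.int64(198), np.int64(331), [0.41, 0.321, 0.065]), (np.int64(199), np.int64(331), [0.41, 0.32, 0.065]), (np.int64(200), np.int64(331), [0.41, 0.318, 0.066]), (np.int64(201), np.int64(331), [0.41, 0.316, 0.065]), (np.int64(195), np.int64(332), [0.409, 0.326, 0.066]), (np.int64(196), np.int64(332), [0.408, 0.325, 0.064]), (np.int64(197), np.int64(332), [0.408, 0.323, 0.064]), (np.int64(198), np.int64(332), [0.408, 0.322, 0.064]), (np.int64(199), np.int64(332), [0.408, 0.32, 0.062]), (np.int64(195), np.int64(333), [0.406, 0.327, 0.062]), (np.int64(196), np.int64(333), [0.407, 0.325, 0.065])]
dark [0.41899379 0.32867704 0.0422891 ] ((417.8594970703125, 330.293701171875), (51.13175964355469, 56.92997741699219), 32.13848114013672)
[0.48825557 0.43159444 0.29228194] [ 56.  23.  11.   0. -79. -60.]
```

View pics/knob2.png

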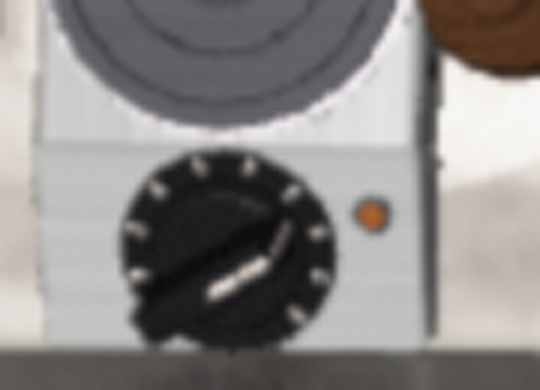

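The mill and green bottle are unmoved. The bar's white line runs from (0.406, 0.327) to (0.416, 0.312), so the knob stands at about 3.35 rad with the bar at -58°. I'll straddle the bar and turn it anticlockwise in two strokes.

Request:
drive_tool --moves '[{"delta_pos": [37, 24, 0], "turn": 0, "claw": 0.35}, {"delta_pos": [37, 24, 0], "turn": 0, "claw": 0.35}, {"delta_pos": [36.5, 23, 0], "turn": 0, "claw": 0.35}, {"delta_pos": [0, 0, 30], "turn": -0.157, "claw": 0.35}, {"delta_pos": [0, 0, 50], "turn": -0.157, "claw": 0.35}, {"delta_pos": [0, 0, 50], "turn": -0.157, "claw": 0.35}, {"delta_pos": [0, 0, 50], "turn": -0.157, "claw": 0.35}, {"delta_pos": [0, 0, 0], "turn": 0, "claw": 0.35}, {"delta_pos": [0, 0, 0], "turn": 0, "claw": 0.35}]'

```text
time_s: 20.58
tcp_pos: [0.41, 0.3269, 0.1153]
ee_rot: [[0.524, -0.852, 0.003], [-0.852, -0.524, 0.002], [-0.001, -0.004, -1.0]]
wrist_force: [0.6, 0.7, 0.4]
gripper_width: 0.348
gripper_force: 0.0
```

Next I'll descend to z = 0.05, close to locate the bar, then loosen slightly.

Request:
drive_tool --moves '[{"delta_pos": [0, 0, 30], "turn": 0, "claw": 0.35}, {"delta_pos": [0, 0, 20], "turn": 0, "claw": 0.35}, {"delta_pos": [0, 0, 14], "turn": 0, "claw": 0.35}, {"delta_pos": [0, 0, 0], "turn": 0, "claw": 0.35}, {"delta_pos": [0, 0, 0], "turn": 0, "claw": 0.2}, {"delta_pos": [0, 0, 0], "turn": 0, "claw": 0.2}, {"delta_pos": [0, 0, 0], "turn": 0, "claw": 0.2}]'

```text
time_s: 21.45
tcp_pos: [0.409, 0.327, 0.0498]
ee_rot: [[0.526, -0.85, 0.001], [-0.85, -0.526, 0.002], [-0.001, -0.002, -1.0]]
wrist_force: [1.1, -0.2, 0.4]
gripper_width: 0.212
gripper_force: 0.6
```

Request:
drive_tool --moves '[{"delta_pos": [0, 0, 0], "turn": -0.15, "claw": 0.22}, {"delta_pos": [0, 0, 0], "turn": -0.15, "claw": 0.22}, {"delta_pos": [0, 0, 0], "turn": -0.15, "claw": 0.22}, {"delta_pos": [0, 0, 0], "turn": -0.15, "claw": 0.22}]'

```text
time_s: 21.95
tcp_pos: [0.4102, 0.3283, 0.05]
ee_rot: [[0.917, -0.4, 0.004], [-0.4, -0.917, 0.004], [0.002, -0.005, -1.0]]
wrist_force: [3.9, 2.6, -0.3]
gripper_width: 0.219
gripper_force: 2.9
```

Request:
drive_tool --moves '[{"delta_pos": [0, 0, 0], "turn": -0.15, "claw": 0.22}, {"delta_pos": [0, 0, 0], "turn": -0.15, "claw": 0.22}, {"delta_pos": [0, 0, 0], "turn": -0.15, "claw": 0.22}, {"delta_pos": [0, 0, 0], "turn": -0.15, "claw": 0.22}, {"delta_pos": [0, 0, 0], "turn": -0.15, "claw": 0.22}, {"delta_pos": [0, 0, 0], "turn": -0.15, "claw": 0.22}, {"delta_pos": [0, 0, 0], "turn": -0.15, "claw": 0.22}, {"delta_pos": [0, 0, 0], "turn": -0.15, "claw": 0.22}, {"delta_pos": [0, 0, 0], "turn": -0.15, "claw": 0.22}, {"delta_pos": [0, 0, 0], "turn": -0.15, "claw": 0.22}]'

```text
time_s: 23.2
tcp_pos: [0.4093, 0.3303, 0.0499]
ee_rot: [[0.464, 0.886, 0.003], [0.886, -0.464, 0.007], [0.008, -0.0, -1.0]]
wrist_force: [-3.3, 7.6, -1.1]
gripper_width: 0.218
gripper_force: 3.5
```

Run:
```python
from h import *
s=monitor.sense(); print(s['joints'].round(),s['moment'])
```

```text
[ 57.  24. -26.  -0. -40.  96.] [ 2.18927545  0.9719707  -0.11280526]
```

About 120° is done. I'll regrip half a turn back to stay within the last joint's range.

Request:
drive_tool --moves '[{"delta_pos": [0, 0, 0], "turn": 0.05, "claw": 0.35}, {"delta_pos": [0, 0, 0], "turn": 0, "claw": 0.35}, {"delta_pos": [0, 0, -30], "turn": 0, "claw": 0.35}, {"delta_pos": [0, 0, -20], "turn": 0.18, "claw": 0.35}, {"delta_pos": [0, 0, 0], "turn": 0.18, "claw": 0.35}, {"delta_pos": [0, 0, 0], "turn": 0.18, "claw": 0.35}, {"delta_pos": [0, 0, 0], "turn": 0.18, "claw": 0.35}, {"delta_pos": [0, 0, 0], "turn": 0.18, "claw": 0.35}, {"delta_pos": [0, 0, 0], "turn": 0.18, "claw": 0.35}, {"delta_pos": [0, 0, 0], "turn": 0.18, "claw": 0.35}, {"delta_pos": [0, 0, 0], "turn": 0.18, "claw": 0.35}, {"delta_pos": [0, 0, 0], "turn": 0.18, "claw": 0.35}]'

```text
time_s: 24.7
tcp_pos: [0.4084, 0.326, 0.0991]
ee_rot: [[0.83, -0.558, -0.0], [-0.558, -0.83, -0.0], [0.0, 0.0, -1.0]]
wrist_force: [0.1, 0.6, -1.0]
gripper_width: 0.346
gripper_force: 0.0
```

Request:
drive_tool --moves '[{"delta_pos": [0, 0, 0], "turn": 0.18, "claw": 0.35}, {"delta_pos": [0, 0, 0], "turn": 0.18, "claw": 0.35}, {"delta_pos": [0, 0, 0], "turn": 0.18, "claw": 0.35}, {"delta_pos": [0, 0, 0], "turn": 0.18, "claw": 0.35}, {"delta_pos": [0, 0, 0], "turn": 0.18, "claw": 0.35}, {"delta_pos": [0, 0, 0], "turn": 0.18, "claw": 0.35}, {"delta_pos": [0, 0, 0], "turn": 0.18, "claw": 0.35}, {"delta_pos": [0, 0, 0], "turn": 0.18, "claw": 0.35}, {"delta_pos": [0, 0, 0], "turn": 0, "claw": 0.35}, {"delta_pos": [0, 0, 0], "turn": 0, "claw": 0.35}]'

```text
time_s: 25.95
tcp_pos: [0.4085, 0.3262, 0.0991]
ee_rot: [[-0.438, -0.899, -0.0], [-0.899, 0.438, -0.0], [0.0, -0.0, -1.0]]
wrist_force: [0.3, -0.3, -0.2]
gripper_width: 0.353
gripper_force: 0.0
```

Request:
drive_tool --moves '[{"delta_pos": [0, 0, 25], "turn": 0, "claw": 0.35}, {"delta_pos": [0, 0, 24], "turn": 0, "claw": 0.35}, {"delta_pos": [0, 0, 0], "turn": 0, "claw": 0.35}, {"delta_pos": [0, 0, 0], "turn": 0, "claw": 0.2}, {"delta_pos": [0, 0, 0], "turn": 0, "claw": 0.2}]'

```text
time_s: 26.58
tcp_pos: [0.408, 0.327, 0.0509]
ee_rot: [[-0.441, -0.898, -0.0], [-0.898, 0.441, 0.002], [-0.001, 0.001, -1.0]]
wrist_force: [-6.6, 2.4, 2.0]
gripper_width: 0.232
gripper_force: 3.5
```

Request:
drive_tool --moves '[{"delta_pos": [0, 0, 0], "turn": -0.15, "claw": 0.22}, {"delta_pos": [0, 0, 0], "turn": -0.15, "claw": 0.22}, {"delta_pos": [0, 0, 0], "turn": -0.15, "claw": 0.22}, {"delta_pos": [0, 0, 0], "turn": -0.15, "claw": 0.22}, {"delta_pos": [0, 0, 0], "turn": -0.15, "claw": 0.22}, {"delta_pos": [0, 0, 0], "turn": -0.15, "claw": 0.22}, {"delta_pos": [0, 0, 0], "turn": -0.15, "claw": 0.22}, {"delta_pos": [0, 0, 0], "turn": -0.15, "claw": 0.22}]'

```text
time_s: 27.58
tcp_pos: [0.4091, 0.3273, 0.0514]
ee_rot: [[0.681, -0.732, 0.002], [-0.732, -0.681, 0.003], [-0.0, -0.003, -1.0]]
wrist_force: [0.3, 0.5, 1.4]
gripper_width: 0.221
gripper_force: 2.9
```

Request:
drive_tool --moves '[{"delta_pos": [0, 0, 0], "turn": -0.08, "claw": 0.22}, {"delta_pos": [0, 0, 0], "turn": -0.08, "claw": 0.22}, {"delta_pos": [0, 0, 0], "turn": -0.08, "claw": 0.22}]'

```text
time_s: 27.95
tcp_pos: [0.4097, 0.3278, 0.0515]
ee_rot: [[0.835, -0.551, 0.003], [-0.551, -0.835, 0.004], [0.001, -0.005, -1.0]]
wrist_force: [0.7, 1.0, 0.2]
gripper_width: 0.219
gripper_force: 2.5
```

Run:
```python
from h import *
s=monitor.sense(); print(s['joints'].round(),s['moment'],s['wrist_force'])
```

```text
[ 56.  23. -26.   0. -40.   0.] [ 0.29240562 -0.46433206 -0.07843933] [0.65387774 0.96533635 0.21734699]
```

Request:
drive_tool --moves '[{"delta_pos": [0, 0, 0], "turn": -0.07, "claw": 0.22}, {"delta_pos": [0, 0, 0], "turn": -0.07, "claw": 0.22}]'

```text
time_s: 28.2
tcp_pos: [0.4098, 0.328, 0.0516]
ee_rot: [[0.903, -0.431, 0.003], [-0.431, -0.903, 0.004], [0.001, -0.005, -1.0]]
wrist_force: [1.1, 0.4, 0.4]
gripper_width: 0.217
gripper_force: 17.0
```

Run:
```python
from h import *
s=monitor.sense(); print(s['moment'],s['wrist_force'],s['gripper_width'],s['gripper_force'])
```

```text
[ 0.23931183 -0.58653276 -0.49328277] [1.09539154 0.43208238 0.36891033] 0.21661382737449175 17.007810176583007
```

Request:
drive_tool --moves '[{"delta_pos": [0, 0, 0], "turn": -0.07, "claw": 0.22}, {"delta_pos": [0, 0, 0], "turn": -0.05, "claw": 0.22}]'

```text
time_s: 28.45
tcp_pos: [0.4097, 0.3282, 0.0517]
ee_rot: [[0.946, -0.324, 0.003], [-0.324, -0.946, 0.006], [0.001, -0.006, -1.0]]
wrist_force: [-2.6, 2.7, 2.6]
gripper_width: 0.229
gripper_force: 42.0
```

Run:
```python
from h import *
s=monitor.sense(); print(s['moment'],s['wrist_force'],s['gripper_width'],s['gripper_force'])
```

```text
[ 0.91635958  0.53665309 -1.25590404] [-2.61441537  2.7202437   2.62465557] 0.22902054122784266 41.97778080124408
```

The moment rose from 0.08 to 1.26 N m, so the knob is at its stop. I'll open, lift away and check.

Request:
drive_tool --moves '[{"delta_pos": [0, 0, 0], "turn": 0, "claw": 0.4}, {"delta_pos": [0, 0, 0], "turn": 0, "claw": 0.4}, {"delta_pos": [0, 0, -40], "turn": 0, "claw": 0.4}, {"delta_pos": [0, 0, -60], "turn": 0, "claw": 0.4}, {"delta_pos": [0, 0, -60], "turn": 0, "claw": 0.4}, {"delta_pos": [0, 0, -40], "turn": 0, "claw": 0.4}, {"delta_pos": [0, -60, 0], "turn": 0, "claw": 0.4}, {"delta_pos": [0, -60, 0], "turn": 0, "claw": 0.4}, {"delta_pos": [0, -30, 0], "turn": 0, "claw": 0.4}, {"delta_pos": [0, 0, 0], "turn": 0, "claw": 0.4}]'

```text
time_s: 29.7
tcp_pos: [0.4564, 0.4693, 0.2478]
ee_rot: [[0.948, -0.32, -0.002], [-0.32, -0.948, -0.003], [-0.001, 0.004, -1.0]]
wrist_force: [-0.1, -0.7, -0.3]
gripper_width: 0.399
gripper_force: 0.0
```

Run:
```python
from h import *
c,W=cap('top'); C=c['color']; g=cv2.cvtColor(C,cv2.COLOR_RGB2GRAY)
cv2.imwrite('pics/knob3.png',cv2.resize(C[285:350,160:250,::-1],None,fx=6,fy=6,interpolation=cv2.INTER_CUBIC))
s=(W[...,2]>.048)&(W[...,2]<.072)&(W[...,0]>.37)&(W[...,0]<.445)&(W[...,1]>.285)&(W[...,1]<.365)&(g>110)
q=W[s]; print('white',len(q),cv2.fitLine((q[:,:2]*1000).astype(np.float32),cv2.DIST_HUBER,0,.01,.01).ravel())
p,n=pan(W,(350,140,460,270),.118,.135); print('pan',p)
print(monitor.sense()['tcp_pos'],monitor.sense()['wrist_force'])
```

```text
white 32 [  0.64564013  -0.76364183 396.5831     338.62476   ]
pan [ 0.61549022 -0.00416647]
[0.4561382  0.46823407 0.24841158] [-0.1955581  -0.77090005  0.07966482]
```

View pics/knob3.png

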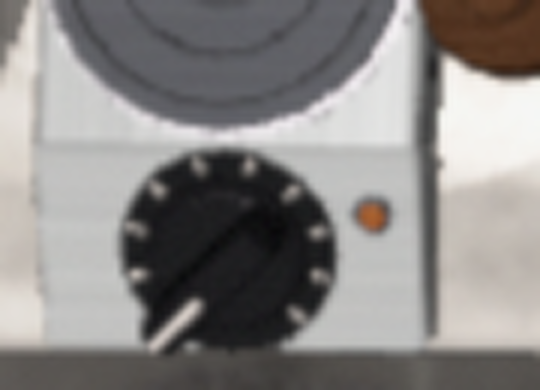

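The pointer now points front left, at crop (175,325), at the stop, and the pan hasn't moved. I'll hand the job in.

```bash
python3 -c "
from station import ticket
print(ticket.finish_job())"
```

```text
the job is handed in; nothing more can be done
None
```

I handed the job in at about 30 s, and the hand-in returned no verdict: the pan stands flat on the board about 6 mm from its centre with the handle left (about 86°, square with the board), the thermostat is at its anticlockwise stop, and the pan tilted about 9° while carried (limit 20°); the mill and green bottle were last measured unmoved before the knob work, bottle_a after the pan was set down, and the ramekin was not re-measured.

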